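Top up the block reader's magazine under its lift-and-slide hatch

TASK

Top up the block reader: lift its hatch by the handle off its recessed seat and slide it aside along its channels until the magazine bay is clear. Take the wax block from the steel tray, push the sprung follower back with it and let it down wax-down behind the two blocks in the track, sloped writing end towards the follower like theirs, so that the follower closes on it. Then slide the hatch back until it drops flush into its seat, leaving everything else where it is.

Things in the scene. Friction and masses are not known exactly. Their poses are not given: they have to be found in the camera images.
- reader: White benchtop paraffin-block reader, fixed, 304 mm deep (x), 332 mm wide (y). Origin on the bench under its deck; x away from the robot, y left, z up; yaw within 9 degrees of the robot's. Front edge at x = -112 mm. Grey deck 80 mm above the bench; at the back (x 110 to 192 mm) a head 112 mm high. In the deck's right half is the magazine bay, under the hatch.
- seat (a point): Centre of the hatch's seat, in the reader's frame (0, -76, 74) mm: a recess 184 (x) x 140 mm (y), 6 mm below the deck, round the bay's opening of 164 x 124 mm. Two channels along y at x = +-84 to 98 mm, 15 mm high, hold the hatch's front and back edges under lips: it can rise 13 mm at most and must rise 6 mm to slide left over the deck.
- deck_end (a point): End stop of the channels on the deck's left side, in the reader's frame (0, 147, 80) mm, 8 mm high. The hatch's left edge meets it after 156 mm of sliding; the bay is clear after 130 mm. Pushed right again along the deck, the hatch tips over the edge of the seat and drops in by itself.
- hatch_grip (a point): Middle of the hatch's handle bar. Hatch: aluminium plate 180 (x) x 134 (y) x 5 mm, 0.24 to 0.48 kg, 2 to 3 mm clear in the seat all round. Black bow handle at its centre: bar 70 mm along the hatch's x, 10 x 10 mm in section, posts 30 mm either side. This point is 31 mm above the plate's underside: reader's frame (0, -76, 105) mm when seated, z = 111 mm on the deck.
- third_place (a point): Place of the new block's underside in the feed track, on the bay's floor, reader's frame (-30, -76, 25) mm. The track runs along the reader's x: two guides 5 mm high, 28 mm apart, and a front stop at x = 70 mm against which two blocks (40 mm each, tops 42 mm above the bench) are pressed, so their row ends at x = -10 mm.
- follower (a joint): Travel of the sprung steel follower along the track to the reader's -x, in m: 0 with its face at the front stop, 0.080 on the row of two, 0.120 on a row of three, 0.138 at most. A spring of about 3 to 4 N drives it back to the row; nothing latches it.
- follower_face (a point): Top edge of the follower's face (which looks to the reader's +x and presses on the row), on the track's centre line, 66 mm above the bench. Upright plate 24 mm wide (y), 8 mm thick (to -x of this point), 24 mm higher than the blocks: a block held above the row pushes it back, then goes down in front of it.
- block_mid (a point): Centre (half-way up) of the new block, wax-down in a dark steel tray left or right of the reader. 19 to 31 g, 17 mm high: below, wax 34 x 24 x 9 mm; above, white cassette, 40 mm (its x) x 28 mm (its y) from 9 to 12 mm up, then 32 x 28 mm. Sloped writing face at its -x end. Hold it by the cassette's long sides, 28 mm apart. Its x is within 30 degrees of the reader's.
- block_label (a point): Middle of the new block's sloped writing face, 16 mm to -x of its centre and 6 mm higher. The block stands in the front half of the steel tray, which is 170 (x) x 124 mm, floor 3 mm thick, rim 12 mm high.
- row_block1_mid (a point): Centre of the first block in the track, same kind as the new one, writing face towards the follower; reader's frame (50, -76, 33.5) mm; hidden by the hatch at the start.
- row_block2_mid (a point): Centre of the second block in the track, the same kind, writing face towards the follower; reader's frame (10, -76, 33.5) mm; hidden by the hatch at the start.
- empty_cassette: Empty flat white cassette with no wax under it, 40 x 28 x 6 mm, lying in the same tray as the new block; leave it. Origin: centre of its underside.
- slide_box: Grey slide box with a paper label, 102 x 88 x 35 mm, on the bench on the other side of the reader from the tray. Origin: centre of its underside.
- oil_bottle: Small amber bottle, 28 mm across, 62 mm high, beside the reader's head on the right. Origin: centre of its underside.
- staining_jar: Square glass staining jar with a white cap, 56 x 56 x 88 mm, beside the reader's head on the left. Origin: centre of its underside.
- slide_mailer: Flat white slide mailer, 32 x 84 x 13 mm, lying on top of the reader's head. Origin: centre of its underside.
- petri_dish: Covered glass dish, 92 mm across, 16 mm high, on the bench near the robot on the right. Origin: centre of its underside.
- forceps: Steel forceps, 130 mm long, 6 mm high, lying on the bench near the robot on the left. Origin: centre of their underside.
- beaker: Glass beaker, 52 mm across, 70 mm high, on the far right of the bench. Origin: centre of its underside.
Not all that is in view belongs to the job. Leave any orange or pink look-alike of the part that bears block_mid alone.

How it is judged:
On the way, in this order (a step that is already met when the one before it is completed fails the run):
1. the hatch is up on the deck and slid left, clear of the bay (y of hatch_grip in the frame of reader above 0.048 m and z of hatch_grip in the frame of reader above 0.1085 m), for 0.2 s.
2. the new block lies third in the row, wax down, writing end to the follower, let go, and the follower has closed on it (x of block_mid in the frame of reader between -0.034 and -0.026 m and y of block_mid in the frame of reader between -0.08 and -0.072 m and z of block_mid in the frame of reader between 0.0305 and 0.0365 m and x of block_label in the frame of reader below -0.038 m and value of joint follower between 0.117 and 0.124 m and x of row_block1_mid in the frame of reader between 0.046 and 0.054 m and y of row_block1_mid in the frame of reader between -0.08 and -0.072 m and z of row_block1_mid in the frame of reader between 0.0305 and 0.0365 m and x of row_block2_mid in the frame of reader between 0.006 and 0.014 m and y of row_block2_mid in the frame of reader between -0.08 and -0.072 m and z of row_block2_mid in the frame of reader between 0.0305 and 0.0365 m and contact force between the fingers and block below 0.05 N and contact force between the arm and follower below 0.05 N), for 0.2 s.
At the end, for the whole second after the job is handed in: Hatch flat in its seat (handle within 5 mm, level within 0.02 rad); new block third in the row (within 4 mm; 3 mm in height), writing end to the follower, the other two still first and second (same tolerances); follower resting on the row of three (joint 0.117 to 0.124) (x of block_mid in the frame of reader between -0.034 and -0.026 m and y of block_mid in the frame of reader between -0.08 and -0.072 m and z of block_mid in the frame of reader between 0.0305 and 0.0365 m and x of block_label in the frame of reader below -0.038 m and value of joint follower between 0.117 and 0.124 m and x of row_block1_mid in the frame of reader between 0.046 and 0.054 m and y of row_block1_mid in the frame of reader between -0.08 and -0.072 m and z of row_block1_mid in the frame of reader between 0.0305 and 0.0365 m and x of row_block2_mid in the frame of reader between 0.006 and 0.014 m and y of row_block2_mid in the frame of reader between -0.08 and -0.072 m and z of row_block2_mid in the frame of reader between 0.0305 and 0.0365 m and x of hatch_grip in the frame of reader between -0.005 and 0.005 m and y of hatch_grip in the frame of reader between -0.081 and -0.071 m and z of hatch_grip in the frame of reader between 0.1025 and 0.1075 m and angle between hatch_grip's own z axis and vertical below 0.02 rad); the robot touches nothing.
It fails at once if a bystander is pushed more than 30 mm from its place (distance of any of empty_cassette, slide_box, oil_bottle, staining_jar, slide_mailer, petri_dish, forceps, beaker from where it was at the start of the episode above 0.03 m).
It also fails if it takes over 54 s, if anything falls off the work surface, if the arm or the gripper's body presses on something with over 40 N, if the wrist force passes 120 N, or if a joint passes its speed limit or range.

ROBOT

A 6-joint arm with a two-finger parallel gripper is mounted at the origin on the work surface. World frame = base frame: x ahead of the robot, y to its left, z up, the work surface at z = 0. Lengths are in m, angles in rad, forces in N, time in s.
With the tool pointing down it reaches from about 0.25 to 0.775 m from the base axis. Payload 4 kg.
Tool frame: the origin (TCP) lies at the very end of the fingers, on their centre line; the grasp point (between the pads) lies 19 mm behind it; z points along the fingers, y is the line along which they close (so a half turn about z gives the same grasp; the last joint's range is limited). The gripper opens to 94 mm and grips with 3 to 60 N. Pads are 16 mm wide; open, the fingers measure 119 mm over their backs; the gripper's body (75 mm by 177 mm) begins 78 mm behind the grasp point.
Start: joints at [1.101, 0.087, 1.371, -0, 1.684, -0.103], TCP at [0.197, 0.513, 0.206] pointing down, gripper open.
Joint ranges: [-3.1, 3.1], [-0.76, 2.03], [0.27, 2.55], [-1.08, 4.22], [0.17, 2.65], [-2.57, 2.57]. Speed limits (rad/s): [2.79, 2.79, 3.14, 3.14, 3.14, 3.14].

INTERFACE

Orientations are given as [roll, pitch, yaw] about the fixed x, y, z axes, in that order (R = Rz(yaw) Ry(pitch) Rx(roll)).
In Python, from bench import robot gives the robot as it stands. The module is installed in compiled form; this text tells all that it offers.
- The arm moves only by the tool move_arm, never from a script. Its argument "deltas" is one flat list of numbers, 7 for each row, row after row: the turn, a rotation vector about the tool's x, y, z in rad, then the shift along the tool's x, y, z in cm, then the closure, from -1 (fully open) to 1 (shut). A call has 1 to 8 rows; each row is the pose to reach, as a shift and turn from the pose commanded when the call began, along the tool's axes at that moment; what a row does not reach only later rows make up. A row lasts 1/10 s, in which the tool goes at most 50 mm and 8.59 degrees, less where a joint would pass 70% of its speed; a pose out of reach is approached as far as the arm can. A call with a gripper value outside its range is refused whole. The fingers move at their own pace and stop on an object; the grip force is fixed at half the most. Time passes only in rows, so rows that repeat a pose let the fingers close. It gives the time, the measured TCP pose, the force, the opening and the grip force at its end, in the units of the state.
- robot.get_obs(): the state, without advancing time (a new reading comes with each control period).
- robot.snapshot(name): name is "side" or "top" or "wrist"; returns a dict with "image" (384x512x3 uint8, red, green, blue), "depth" (384x512 float32, m along the optical axis (not along the pixel's ray), 0 where there is no reading), "fov_y" (degrees; the focal length in pixels is half the picture's height over the tangent of half this angle, whatever the lens; pixels are square), "cx", "cy" (the principal point, pixels), "origin" and "orientation" of the camera in the world; the wrist camera has in their place "T_tool_cam" (4x4, takes a point from camera to tool coordinates, whose origin is the TCP and whose axes are the flange's). Camera axes: x right, y up, looking along -z (the intrinsics and any distortion apply to the point x, -y, -z); pixel columns grow to the right and rows downward; lengths in m; the calibration is good to about 2 mm. A picture is of the moment at which its call begins: read the wrist's pose just before it.
- robot.close_job(): hands the job in; it is judged then, once.
The state is a dict: "time": time; "joint_positions": joint angles; "qvel": joint speeds; "joint_torque": joint torques, N m; "tool_pos": TCP position; "ee_rot": TCP orientation; "wrist_force": force on the tool from outside, world axes, zero at the start; "wrist_torque": the same for the moment, N m; "width": finger opening in m; "finger_force": force on a finger pad.
Only numpy, scipy, OpenCV 4.12 (cv2) and the standard library are available. Lean on these libraries where they do the work, as an engineer would, in place of code of your own. Each camera call takes 0.05 s, during which the arm holds its last target. There are 200 camera calls.

## Working session

There is one attempt and no reset: what is moved stays moved. The work goes in short steps, Python scripts to look and compute and a tool call to move; the robot and the scene stay as the last step left them, time stands still between calls to the robot, and variables do not carry over. Pictures are saved under pics/ and viewed, at most 10 in all, crops included, and the job is handed in when it is done.

Besides the shell and the picture viewer there is one more tool, called as a command line: name --argument value ..., lists and objects as JSON in quotes. move_arm: Moves the arm, as the interface text tells. Its arguments: {"type":"object","properties":{"deltas":{"type":"array","items":{"type":"number"}}},"required":["deltas"]}

```bash
mkdir -p pics; cat > h.py <<'E'
import numpy as np, cv2
from scipy.spatial.transform import Rotation as R
from bench import robot
def snap(n):
    o=robot.get_obs(); s=robot.snapshot(n)
    d=s['depth']; h,w=d.shape; f=h/2/np.tan(np.radians(s['fov_y'])/2)
    v,u=np.mgrid[:h,:w]
    P=np.stack([(u-s['cx'])/f*d,-(v-s['cy'])/f*d,-d],-1)
    if n=='wrist':
        T=np.array(s['T_tool_cam']); P=P@T[:3,:3].T+T[:3,3]
        Rm=R.from_euler('xyz',o['ee_rot']).as_matrix(); P=P@Rm.T+np.array(o['tool_pos'])
    else:
        q=np.array(s['orientation']); 
        Rm=q if q.shape==(3,3) else (R.from_euler('xyz',q).as_matrix() if q.size==3 else R.from_quat(q).as_matrix())
        P=P@Rm.T+np.array(s['origin'])
    P[d==0]=np.nan
    return s,P
def save(n,im): cv2.imwrite('pics/'+n+'.png',im[...,::-1])
E
python3 - <<'E'
from h import *
print(robot.get_obs())
a=[]
for n in('top','side'):
    s,P=snap(n); np.savez(n,P=P,im=s['image']); a.append(s['image']); print(n,{k:s[k] for k in s if k not in('image','depth')})
    save(n,cv2.resize(s['image'],(800,600)))
E
```

```text
{'time': 0.0, 'joint_positions': array([ 1.10086878e+00,  8.79349351e-02,  1.37221166e+00, -2.63683516e-05,
        1.68359063e+00, -1.03083140e-01]), 'qvel': array([-0.00032202, -0.0011813 ,  0.0008423 , -0.0010692 ,  0.00075962,
       -0.00126709]), 'joint_torque': array([ 8.99517363e-04, -3.40181923e+01, -3.02426434e+01,  7.18828314e-02,
        3.28494119e-02, -1.91992799e-04]), 'tool_pos': array([0.19703017, 0.51292404, 0.20433675]), 'ee_rot': array([-3.13945677e+00, -1.94609763e-04,  2.77474510e+00]), 'wrist_force': array([ 0.29052343, -0.04004875,  0.03527489]), 'wrist_torque': array([-0.00302043,  0.02554527,  0.0031497 ]), 'finger_force': 0.0, 'width': 0.09421469823305548}
top {'fov_y': 56.200288457420534, 'cx': 260.12282821426265, 'cy': 192.07923977771387, 'origin': array([ 0.38458077, -0.0398705 ,  1.13839746]), 'orientation': array([ 0.15017722,  0.00298205, -1.54282416])}
side {'fov_y': 48.636640069271515, 'cx': 263.26670538930006, 'cy': 192.32938842676512, 'origin': array([0.12417832, 0.83248145, 0.90495901]), 'orientation': array([ 0.86613545, -0.00363816, -2.70418234])}
```

View pics/top.png

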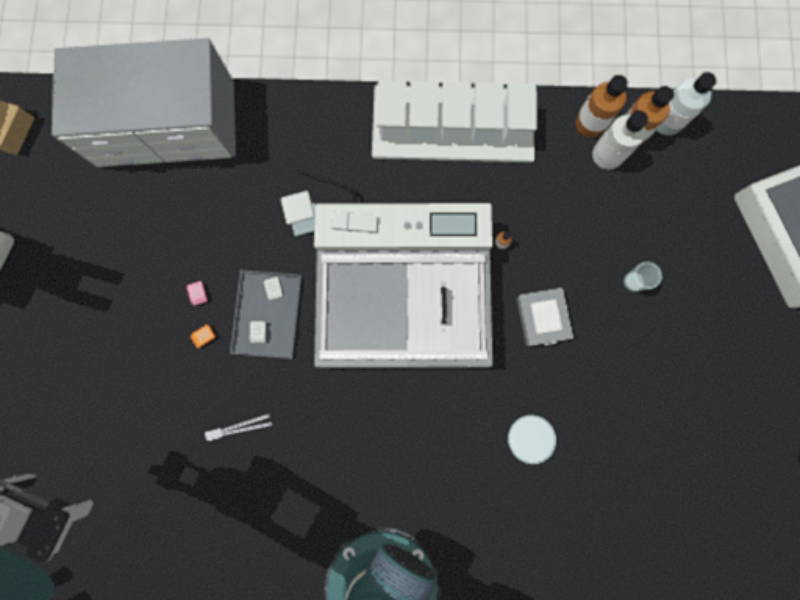

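The top view shows the reader at (403,290), its handle at (446,305) and the tray on the left. The new block is at (258,331) and the empty cassette at (273,288). The orange and pink decoys are outside the tray.

```bash
python3 - <<'E'
from h import *
d=np.load('top.npz'); P=d['P']; im=d['im']
v,u=np.mgrid[:384,:512]
Z=P[...,2]
# reader body mask: z 60..100 in region
reg=(u>195)&(u<322)&(v>125)&(v<240)
m=reg&(Z>.06)&(Z<.15)
def rect(m,name):
    r=cv2.minAreaRect(P[m][:,:2].astype(np.float32)); print(name,m.sum(),np.round(r[0],4),np.round(r[1],4),round(r[2],2),'z',np.percentile(Z[m],[10,50,90]).round(4))
rect(m,'reader')
h=reg&(Z>.100)&(Z<.125)&(u>270)&(u<300)&(v>175)&(v<215); 
hm=h&(im.max(-1)<70); rect(h,'h'); rect(hm,'hdark')
head=reg&(Z>.105)&(Z<.116)&(v<162); rect(head,'head')
deck=reg&(Z>.075)&(Z<.085)&(v>165)
print('deckz',np.median(Z[deck]))
b=(u>152)&(u<178)&(v>198)&(v<222)&(im.min(-1)>90); rect(b,'block'); print(np.round(Z[200:224,155:175:2]*1000).astype(int))
t=(u>140)&(u<200)&(v>165)&(v<235)&(Z>.0)&(Z<.03)&(im.min(-1)>30)
rect(t,'tray')
c=np.concatenate([cv2.resize(im[195:230,145:185],(400,350),interpolation=2), cv2.resize(im[165:235,195:275],(400,350),interpolation=2)],1)
save('blk',c)
s=np.load('side.npz')['im']; save('side2',cv2.resize(s,(800,600)))
E
```

```text
reader 11676 [ 0.583  -0.0124] [0.3262 0.3582] 1.59 z [0.0765 0.0806 0.1123]
h 74 [ 0.5344 -0.103 ] [0.0696 0.009 ] 1.5 z [0.1057 0.1087 0.1113]
hdark 46 [ 0.534  -0.1018] [0.0648 0.0061] 1.08 z [0.1058 0.1088 0.1107]
head 2771 [ 0.6825 -0.022 ] [0.084  0.3322] 1.59 z [0.1087 0.1113 0.1137]
deckz 0.07869145816708578
block 531 [0.4908 0.2684] [0.0708 0.0792] 1.5 z [-0.0004  0.0029  0.0193]
[[ 3 -2  0  7  2  1 -1  2  1  1]
 [ 1 -1  5  2  3  1  6  1  2  1]
 [-2  4  6  4 -4  2  0  2  1 -1]
 [ 4  1  2  1  3  5  1  7  3  0]
 [ 3  3  2  3  1  1  1  9  3  5]
 [ 1  4  2  3  3  5 -1  2  0  4]
 [-1 -1  4  1  5  1 21 20  0  5]
 [ 2 -2 -2 20 18 19 19 18  1  4]
 [ 6  1  0 17 18 21 20 20  7  4]
 [ 2  1  0 22 16 18 17 19  2 -1]
 [ 5  6  1 19 23 18 19 21  0  1]
 [ 2  0  1 20 17 19 16 17  2  3]
 [ 1  3  3 20 20 21 15 20  1  2]
 [ 4  5  2 20 17 18 15 17  4  0]
 [ 3  3  1 19 22 19 19 20  1  1]
 [ 4  3 -3 19 21 19 20 19  4 -2]
 [ 3  5  0 22 18 16 22 20  2  6]
 [ 4  1  1 16 19 19 16 17  1 -2]
 [ 1  5  3 17 19 14 17 17  1  3]
 [ 0  2  1 14 16 14  2  2  5  1]
 [ 3  3  2  2  0  1  5  3  0  4]
 [ 0  2  1  4  5  4 -2  5  7 -3]
 [-2 -1  4  5  6  5  3  2  2  2]
 [ 4  2  4  3  1  1  2  3  0  0]]
tray 2507 [0.5245 0.256 ] [0.2229 0.1883] 2.9 z [0.0005 0.0027 0.0101]
```

View pics/side.png

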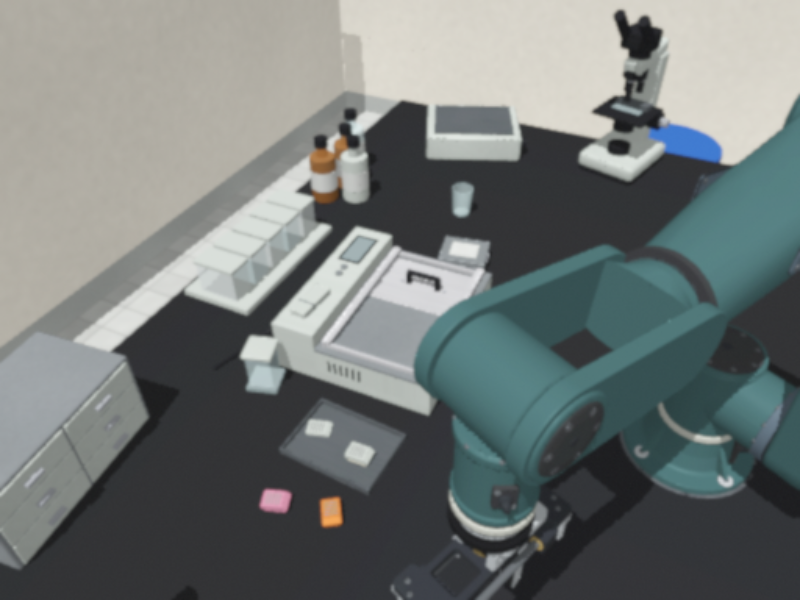

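```bash
cat >> h.py <<'E'
RO=np.array([.5316,-.0262]); RY=np.radians(1.59)
def rd(x,y,z=0):
    c,s=np.cos(RY),np.sin(RY); return np.array([RO[0]+c*x-s*y,RO[1]+s*x+c*y,z])
def to_rd(P):
    c,s=np.cos(RY),np.sin(RY); q=P[...,:2]-RO
    return np.stack([c*q[...,0]+s*q[...,1],-s*q[...,0]+c*q[...,1],P[...,2]],-1)
def delta(p,yaw,o=None):
    """from current measured pose to TCP p, tool straight down, yaw mod pi nearest"""
    o=o or robot.get_obs(); R0=R.from_euler('xyz',o['ee_rot'])
    y0=o['ee_rot'][2]; yaw=y0+(yaw-y0+np.pi/2)%np.pi-np.pi/2
    rv=(R0.inv()*R.from_euler('xyz',[np.pi,0,yaw])).as_rotvec()
    sh=R0.inv().apply(np.array(p)-o['tool_pos'])*100
    print('turn',rv.round(4),'shift cm',sh.round(3))
E
python3 -c "
from h import *
delta(rd(0,-.076,.25),RY)"
```

```text
turn [-0.0019 -0.0006 -0.3945] shift cm [-53.486 -45.358  -4.478]
```

move_arm --deltas '[0,0,-0.03,-3.8,-3.2,-0.3,-1,0,0,-0.08,-7.6,-6.5,-0.8,-1,0,0,-0.15,-11.4,-9.7,-1.2,-1,0,0,-0.2,-15.3,-13,-1.6,-1,0,0,-0.25,-19.1,-16.2,-2,-1,0,0,-0.3,-22.9,-19.4,-2.4,-1,0,0,-0.35,-26.7,-22.7,-2.8,-1,0,0,-0.39,-30.5,-25.9,-3,-1]'

```text
time: 0.9
tool_pos: [0.3887, 0.1618, 0.2355]
ee_rot: [3.141, 0.001, -3.116]
wrist_force: [0.6, -0.8, 1.0]
width: 0.094
finger_force: 0.0
```

```bash
python3 -c "
from h import *
delta(rd(0,-.076,.25),RY)"
```

```text
turn [ 0.0004  0.0006 -0.0025] shift cm [-13.829 -26.751  -1.447]
```

move_arm --deltas '[0,0,0,-2.3,-4.4,-0.2,-1,0,0,0,-4.6,-8.8,-0.5,-1,0,0,0,-6.9,-13.2,-0.7,-1,0,0,0,-9.2,-17.6,-1,-1,0,0,0,-11.5,-22,-1.2,-1,0,0,0,-13.8,-26.75,-1.4,-1,0,0,0,-13.8,-26.75,-1.4,-1]'

```text
time: 1.6
tool_pos: [0.5336, -0.1055, 0.2472]
ee_rot: [-3.141, -0.003, -3.125]
wrist_force: [-0.2, 1.0, -0.0]
width: 0.0935
finger_force: 0.0
```

```bash
python3 - <<'E'
from h import *
s,P=snap('wrist'); np.savez('w1',P=P,im=s['image'])
save('w1',s['image']); print(s['T_tool_cam'])
im=s['image'];Z=P[...,2]
m=(Z>.098)&(Z<.118)&(im.max(-1)<90)
r=to_rd(P)
x=r[m]; x=x[(abs(x[:,0])<.06)&(abs(x[:,1]+.076)<.02)]
print(len(x)); print(np.percentile(x,[2,50,98],axis=0).round(4)); print(cv2.minAreaRect(x[:,:2].astype(np.float32)))
delta(rd(0,-.076,.087),RY)
E
```

```text
[[-1.98941756e-04  9.60799394e-01  2.77244449e-01  8.17378780e-02]
 [ 9.99999962e-01  1.38100869e-04  2.38975091e-04  1.37292630e-03]
 [ 1.91319423e-04  2.77244486e-01 -9.60799385e-01 -1.78054042e-01]
 [ 0.00000000e+00  0.00000000e+00  0.00000000e+00  1.00000000e+00]]
0Traceback (most recent call last):
  File "<stdin>", line 8, in <module>
    return _quantile_unchecked(
        a, q, axis, out, overwrite_input, method, keepdims, weights)
    return _ureduce(a,
                    func=_quantile_ureduce_func,
    ...<5 lines>...
                    overwrite_input=overwrite_input,
                    method=method)
    r = func(a, **kwargs)
    result = _quantile(arr,
                       quantiles=q,
    ...<2 lines>...
                       out=out,
                       weights=wgt)
    slices_having_nans = np.isnan(arr[-1, ...])
                                  ~~~^^^^^^^^^
IndexError: index -1 is out of bounds for axis 0 with size 0
```

View pics/w1.png

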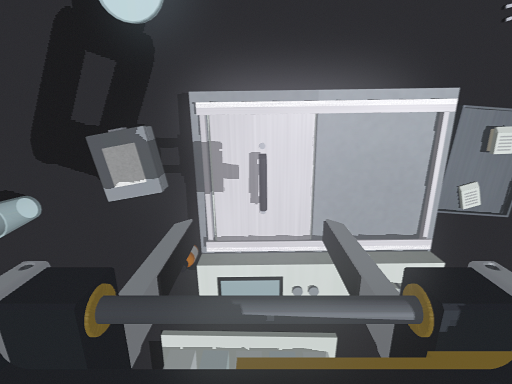

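The wrist view shows the handle at (264,182), the seated hatch at x 210–313 and the block at (500,140). I'll check the point conversion next.

```bash
python3 - <<'E'
from h import *
o=robot.get_obs(); s,P=snap('wrist'); np.savez('w1',P=P,im=s['image'],d=s['depth'])
print({k:s[k] for k in s if k not in('image','depth')},o['tool_pos'],o['ee_rot'])
r=to_rd(P)
for u,v in [(264,182),(250,170),(380,180),(192,95),(455,95),(501,140),(280,150)]: print(u,v,s['depth'][v,u],r[v,u].round(4), P[v,u].round(4))
E
```

```text
{'fov_y': 71.95263961478675, 'cx': 258.6794818556279, 'cy': 192.47872131936316, 'T_tool_cam': array([[-1.99671475e-04,  9.60799403e-01,  2.77244419e-01,
         8.17350195e-02],
       [ 9.99999962e-01,  1.39031822e-04,  2.38380908e-04,
         1.37227652e-03],
       [ 1.90490437e-04,  2.77244456e-01, -9.60799394e-01,
        -1.78051622e-01],
       [ 0.00000000e+00,  0.00000000e+00,  0.00000000e+00,
         1.00000000e+00]])} [ 0.53283325 -0.10320935  0.24758167] [ 3.14078189e+00 -3.02875817e-03 -3.12279669e+00]
264 182 0.356881 [ 0.0023 -0.0684  0.0788] [ 0.5358 -0.0945  0.0788]
250 170 0.35431957 [-0.0139 -0.0871  0.0769] [ 0.5201 -0.1136  0.0769]
380 180 0.35647523 [0.001  0.0879 0.0786] [0.5302 0.0617 0.0786]
192 95 0.32674837 [-0.109  -0.157   0.0786] [ 0.427  -0.1861  0.0786]
455 95 0.40068564 [-1.114e-01  2.229e-01  2.000e-04] [4.140e-01 1.935e-01 2.000e-04]
501 140 0.40087554 [-0.0452  0.2921  0.0188] [0.4783 0.2646 0.0188]
280 150 0.34657544 [-0.0403 -0.0473  0.0773] [ 0.4926 -0.0746  0.0773]
```

```bash
python3 - <<'E'
from h import *
d=np.load('w1.npz');P=d['P'];im=d['im'];r=to_rd(P);Z=r[...,2]
m=(abs(r[...,0])<.07)&(abs(r[...,1]+.076)<.04)&(Z>.098)&(Z<.125)
x=r[m];vv,uu=np.nonzero(m);print(len(x),uu.min(),uu.max(),vv.min(),vv.max()); print(np.percentile(x,[2,50,98],axis=0).round(4)); print(cv2.minAreaRect(x[:,:2].astype(np.float32)))
print((Z[150:215:6,240:280:2]*1000).round().astype(int))
# outline checks
t=(Z>.075)&(Z<.098)&(abs(r[...,0])<.15)&(abs(r[...,1])<.2)
print(cv2.minAreaRect(r[t][:,:2].astype(np.float32)),np.percentile(r[t],[.5,99.5],axis=0))
# block
b=(abs(r[...,0]+.045)<.05)&(abs(r[...,1]-.292)<.04)&(Z>.013)&(Z<.026); w=P[b]; print(b.sum(),w.mean(0),cv2.minAreaRect(w[:,:2].astype(np.float32)))
delta(rd(0,-.076,.087),RY)
E
```

```text
437 256 264 156 211
[[-0.0347 -0.0788  0.1048]
 [-0.0025 -0.074   0.1084]
 [ 0.0315 -0.069   0.1099]]
((-0.0008871592581272125, -0.07393395155668259), (0.0693875402212143, 0.009990041144192219), 0.0685478150844574)
[[                  78                   78                   77
                    76                   79                   77
                    78                   77                   78
                    77                   77                   79
                    78                   77                   77
                    79                   78                   79
                    78                   79]
 [                  77                   79                   78
                    77                   78                   77
                    78                   77                   96
                    98                   97                   98
                    78                   76                   77
                    77                   78                   78
                    79                   77]
 [             
[... 3663 characters left out ...]
                109                  110                  109
                    78                   77                   77
                    78                   78                   77
                    77                   76]]
((-0.0014722570776939392, 0.002512142062187195), (0.22358949482440948, 0.33380162715911865), 0.08329153060913086) [[-0.11225454 -0.16245534  0.07617798]
 [ 0.10939899  0.16620446  0.09574068]]
567 [0.48025282 0.26451281 0.01791204] ((0.4800856113433838, 0.26653140783309937), (0.039490412920713425, 0.03083166852593422), 2.515130043029785)
turn [ 0.0014 -0.0025 -0.0068] shift cm [-0.178 -0.103 16.111]<stdin>:5: RuntimeWarning: invalid value encountered in cast
```

move_arm --deltas '[0,-0.002,-0.003,-0.1,0,4,-0.2,0,-0.002,-0.007,-0.18,0,8,-0.2,0,-0.002,-0.007,-0.18,0,12,-0.2,0,-0.002,-0.007,-0.18,0,14.5,-0.2,0,-0.002,-0.007,-0.18,0,16,-0.2,0,-0.002,-0.007,-0.18,0,16,-0.2,0,-0.002,-0.007,-0.18,0,16,-0.2]'

```text
time: 2.4
tool_pos: [0.535, -0.1, 0.0909]
ee_rot: [-3.141, 0.004, -3.11]
wrist_force: [1.7, 0.8, 0.2]
width: 0.0566
finger_force: 0.0
```

move_arm --deltas '[0,0,0,0,0,0,0.3,0,0,0,0,0,0,0.6,0,0,0,0,0,0,1,0,0,0,0,0,0,1,0,0,0,0,0,0,1,0,0,0,0,0,0,1]'

```text
time: 3.0
tool_pos: [0.5343, -0.1006, 0.0894]
ee_rot: [3.141, 0.002, -3.112]
wrist_force: [0.5, 0.6, -0.2]
width: 0.0118
finger_force: 0.0
```

```bash
python3 - <<'E'
from h import *
o=robot.get_obs(); print(to_rd(o['tool_pos']),o['ee_rot'],o['width'],o['finger_force'],o['wrist_force'])
delta(rd(0,.068,.096),RY)
E
```

```text
[ 0.00064861 -0.07444507  0.08941028] [ 3.14146625e+00  2.03121445e-03 -3.11154308e+00] 0.011845889061195632 0.0 [ 0.52139857  0.60074301 -0.19789998]
turn [0.0001 0.002  0.0023] shift cm [ 0.031 14.245 -0.657]
```

move_arm --deltas '[0,0,0,0,0,0.2,1,0,0,0,0,0,0.2,1,0,0,0,0,0,0.2,1]'

```text
time: 3.3
tool_pos: [0.5344, -0.1009, 0.0893]
ee_rot: [-3.141, 0.003, -3.111]
wrist_force: [-3.0, -0.1, 6.5]
width: 0.0096
finger_force: 30.0
```

move_arm --deltas '[0,0,0,0,0,-0.3,1,0,0,0,0,0,-0.6,1,0,0,0,0,0,-0.9,1,0,0,0,0,0,-0.9,1]'

```text
time: 3.7
tool_pos: [0.5342, -0.1005, 0.096]
ee_rot: [3.141, 0.001, -3.111]
wrist_force: [0.5, 0.2, -5.0]
width: 0.0098
finger_force: 30.0
```

```bash
python3 - <<'E'
from h import *
o=robot.get_obs(); print(to_rd(o['tool_pos']),o['ee_rot'],o['width'],o['finger_force'],o['wrist_force'])
delta(rd(0,.068,.096),RY)
E
```

```text
[ 0.00051587 -0.07430791  0.09603975] [ 3.14123080e+00  1.42413485e-03 -3.11140715e+00] 0.009770042223966505 29.998763501644135 [ 0.50746265  0.21051914 -5.02424165]
turn [0.0004 0.0014 0.0024] shift cm [1.7000e-02 1.4231e+01 9.0000e-03]
```

move_arm --deltas '[0,0,0,0,0,-0.25,1,0,0,0,0,1.5,-0.3,1,0,0,0,0,4,-0.3,1,0,0,0,0,6.5,-0.3,1,0,0,0,0,9,-0.3,1,0,0,0,0,11.5,-0.3,1,0,0,0,0,13.5,-0.3,1,0,0,0,0,14.3,-0.3,1]'

```text
time: 4.5
tool_pos: [0.5294, 0.0452, 0.0994]
ee_rot: [3.14, 0.002, -3.109]
wrist_force: [-0.1, -0.6, -4.5]
width: 0.0097
finger_force: 30.0
```

```bash
python3 - <<'E'
from h import *
o=robot.get_obs(); print(to_rd(o['tool_pos']),o['ee_rot'],o['width'],o['finger_force'],o['wrist_force'])
E
```

```text
[-0.00018816  0.07142639  0.09938716] [ 3.14020915e+00  1.76657987e-03 -3.10867690e+00] 0.009724004569616638 29.9987331032753 [-0.07054885 -0.56543982 -4.4802207 ]
```

move_arm --deltas '[0,0,0,0,0,0.2,1,0,0,0,0,0,0.38,1,0,0,0,0,0,0.38,1,0,0,0,0,0,0.38,-0.3,0,0,0,0,0,0.38,-0.3,0,0,0,0,0,0.38,-0.3,0,0,0,0,0,0.38,-0.3]'

```text
time: 5.2
tool_pos: [0.5305, 0.0421, 0.0963]
ee_rot: [-3.142, 0.003, -3.112]
wrist_force: [-0.0, 1.2, 0.2]
width: 0.0383
finger_force: 0.0
```

move_arm --deltas '[0,0,0,0,0,-3,-0.3,0,0,0,0,0,-7,-0.5,0,0,0,0,0,-11.5,-1,0,0,0,-1,-4,-13,-1,0,0,0,-2,-8,-13,-1,0,0,0,-2,-12,-13,-1,0,0,0,-2,-14,-13,-1,0,0,0,-2,-14,-13,-1]'

```text
time: 6.0
tool_pos: [0.5539, -0.0996, 0.2256]
ee_rot: [-3.141, 0.002, -3.116]
wrist_force: [-0.0, 1.1, -0.9]
width: 0.0939
finger_force: 0.0
```

```bash
python3 - <<'E'
from h import *
s,P=snap('wrist'); np.savez('w2',P=P,im=s['image'],d=s['depth']); save('w2',s['image']); print(to_rd(robot.get_obs()['tool_pos']))
E
```

```text
[ 0.02030946 -0.07222325  0.22560044]
```

View pics/w2.png

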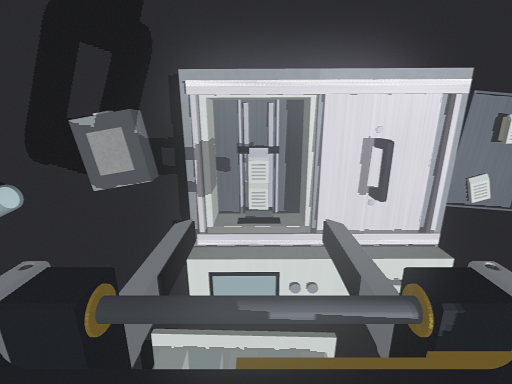

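The bay is open. The row of blocks runs along column 259 (rows 150–210), the follower is at about (259,145), and the hatch is parked on the left.

```bash
python3 - <<'E'
from h import *
d=np.load('w2.npz');P=d['P'];im=d['im'];r=to_rd(P);Z=r[...,2]
def st(n,m):
    x=r[m]; print(n,len(x),np.percentile(x,[2,50,98],axis=0).round(4).tolist())
c=(abs(r[...,1]+.074)<.03)
m=c&(r[...,0]>-.03)&(r[...,0]<.08)&(Z>.036)&(Z<.047); st('row',m); print(cv2.minAreaRect(r[m][:,:2].astype(np.float32)))
st('foll',c&(r[...,0]<-.005)&(r[...,0]>-.06)&(Z>.055)&(Z<.075))
for k in range(230,292,2): print(k,[None if np.isnan(z) else int(z*1000) for z in Z[[115,135,148,152,165,185,205],k]])
print([ (v,r[v,259].round(3).tolist()) for v in range(100,216,4)])
hb=(r[...,1]>.04)&(r[...,1]<.11)&(abs(r[...,0])<.05)&(Z>.103); st('handle',hb)
E
```

```text
row 1266 [[-0.0057, -0.0894, 0.0377], [0.0374, -0.0739, 0.0409], [0.0783, -0.058, 0.0447]]
((0.03549915924668312, -0.0731872171163559), (0.03809518739581108, 0.08944933861494064), 88.9095458984375)
foll 170 [[-0.0224, -0.0851, 0.0638], [-0.0173, -0.0736, 0.065], [-0.012, -0.0621, 0.0664]]
230 [24, 24, 24, 24, 25, 24, 24]
232 [24, 24, 24, 22, 23, 25, 23]
234 [24, 24, 24, 24, 24, 22, 24]
236 [23, 24, 24, 23, 22, 24, 22]
238 [30, 26, 31, 29, 22, 23, 23]
240 [26, 27, 28, 29, 29, 27, 29]
242 [22, 24, 28, 29, 24, 24, 27]
244 [29, 28, 30, 29, 29, 25, 24]
246 [28, 28, 29, 29, 29, 28, 28]
248 [23, 24, 30, 29, 40, 38, 40]
250 [22, 23, 65, 66, 39, 38, 40]
252 [23, 23, 65, 65, 41, 39, 40]
254 [22, 23, 63, 65, 40, 38, 41]
256 [24, 24, 64, 65, 41, 37, 41]
258 [25, 24, 65, 66, 40, 38, 41]
260 [23, 23, 65, 64, 42, 38, 41]
262 [23, 25, 65, 64, 41, 39, 40]
264 [23, 21, 65, None, 41, 37, 40]
266 [25, 24, 66, 66, 42, 39, 40]
268 [29, 28, 29, 28, 28, 29, 28]
270 [29, 28, 30, 29, 29, 28, 28]
272 [29, 28, 29, 29, 24, 25, 24]
274 [25, 23, 28, 30, 25, 24, 26]
276 [28, 28, 29, 31, 28, 28, 28]
278 [27, 24, 28,
[... 517 characters left out ...]
 -0.072, 0.022]), (140, [-0.029, -0.072, 0.025]), (144, [-0.023, -0.072, 0.024]), (148, [-0.022, -0.072, 0.065]), (152, [-0.017, -0.072, 0.066]), (156, [-0.012, -0.072, 0.065]), (160, [-0.003, -0.072, 0.042]), (164, [0.003, -0.072, 0.041]), (168, [0.008, -0.072, 0.042]), (172, [0.014, -0.072, 0.041]), (176, [0.02, -0.072, 0.041]), (180, [0.025, -0.072, 0.041]), (184, [0.032, -0.072, 0.037]), (188, [0.037, -0.072, 0.041]), (192, [0.043, -0.072, 0.041]), (196, [0.049, -0.072, 0.041]), (200, [0.055, -0.072, 0.041]), (204, [0.061, -0.072, 0.04]), (208, [0.067, -0.072, 0.041]), (212, [0.072, -0.072, 0.044])]
handle 685 [[-0.0351, 0.0635, 0.1051], [-0.0035, 0.0665, 0.114], [0.0317, 0.0728, 0.116]]
```

```bash
sed -i 's/^RO=.*/RO=np.array([.5300,-.0242]); RY=np.radians(1.6)/' h.py; python3 -c "
from h import *
delta([.48,.265,.18],RY)"
```

```text
turn [ 0.0007  0.002  -0.0001] shift cm [ 6.389 36.472  4.571]
```

move_arm --deltas '[0,0,0,0.8,4.5,0,-1,0,0,0,1.6,9,0,-1,0,0,0,2.4,13.5,0,-1,0,0,0,3.2,18,0,-1,0,0,0,4,22.5,0.5,-1,0,0,0,4.8,27,1,-1,0,0,0,5.6,31.5,2,-1,0,0,0,6.4,35.5,3.5,-1]'

```text
time: 6.85
tool_pos: [0.4781, 0.2598, 0.1917]
ee_rot: [3.14, 0.005, -3.109]
wrist_force: [0.4, 0.2, -0.6]
width: 0.0937
finger_force: 0.0
```

move_arm --deltas '[0,0,0,0,0.5,1,0,0,0,0,0,0.8,1.2,0,0,0,0,0,0.8,1.2,0,0,0,0,0,0.8,1.2,0]'

```text
time: 7.25
tool_pos: [0.4797, 0.2632, 0.1794]
ee_rot: [3.141, 0.003, -3.113]
wrist_force: [-0.2, 0.6, 0.6]
width: 0.0655
finger_force: 0.0
```

```bash
python3 - <<'E'
from h import *
s,P=snap('wrist'); np.savez('w3',P=P,im=s['image'],d=s['depth']); save('w3',s['image']); o=robot.get_obs(); print(o['tool_pos'],o['ee_rot'],o['width'])
Z=P[...,2]
b=(abs(P[...,0]-.48)<.04)&(abs(P[...,1]-.265)<.04)&(Z>.0085)&(Z<.03)
x=P[b]; print(b.sum(),cv2.minAreaRect(x[:,:2].astype(np.float32)),np.percentile(x,[1,50,99],axis=0).round(4).tolist())
t=b&(Z>.0165); x=P[t]; print(cv2.minAreaRect(x[:,:2].astype(np.float32)),x.mean(0))
E
```

```text
[0.47987432 0.26304349 0.17954361] [ 3.14121779  0.00363503 -3.11314748] 0.06127007669481517
662 ((0.4797932207584381, 0.26689568161964417), (0.04034455120563507, 0.02792513556778431), 2.1580066680908203) [[0.46, 0.2529, 0.0136], [0.479, 0.2668, 0.0186], [0.4998, 0.2811, 0.0205]]
((0.48105302453041077, 0.26701539754867554), (0.037888240069150925, 0.027959616854786873), 1.737716555595398) [0.48153318 0.26695929 0.01869953]
```

View pics/w3.png

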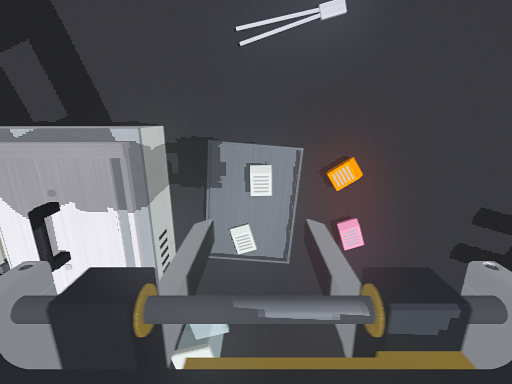

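The block is at (261,180), with the empty cassette at (242,240) beyond it. The measured size of 40.3 x 27.9 mm and the top height of 18.7 mm both fit. I'll descend now.

```bash
python3 -c "
from h import *
delta([.480,.2669,.0105],np.radians(2.1))"
```

```text
turn [ 0.0004  0.0036 -0.0082] shift cm [ 0.038  0.379 16.904]
```

move_arm --deltas '[0,0.003,-0.008,0,0.38,4,0,0,0.003,-0.008,0,0.38,8,0,0,0.003,-0.008,0,0.38,12,0,0,0.003,-0.008,0,0.38,14.5,0,0,0.003,-0.008,0,0.38,16,0,0,0.003,-0.008,0,0.38,16.8,0,0,0.003,-0.008,0,0.38,16.8,0,0,0.003,-0.008,0,0.38,16.8,0]'

```text
time: 8.1
tool_pos: [0.4807, 0.2681, 0.0123]
ee_rot: [3.14, 0.002, -3.104]
wrist_force: [0.6, 1.1, 0.2]
width: 0.047
finger_force: 0.0
```

```bash
python3 -c "
from h import *
print(robot.get_obs()['tool_pos'])
delta([.480,.2669,.0105],np.radians(2.1))"
```

```text
[0.48070875 0.26811709 0.01226152]
turn [0.0012 0.0019 0.0011] shift cm [ 0.076 -0.119  0.176]
```

move_arm --deltas '[0,0,0,0.05,-0.1,0.1,0,0,0,0,0.05,-0.1,0.1,0.3,0,0,0,0.05,-0.1,0.1,0.5,0,0,0,0.05,-0.1,0.1,0.7,0,0,0,0.05,-0.1,0.1,0.7,0,0,0,0.05,-0.1,0.1,0.7]'

```text
time: 8.7
tool_pos: [0.4791, 0.2669, 0.01]
ee_rot: [3.141, -0.0, -3.103]
wrist_force: [-1.3, -0.4, 1.5]
width: 0.0275
finger_force: 30.0
```

```bash
python3 -c "
from h import *
o=robot.get_obs();print(o['tool_pos'],o['width'],o['finger_force'],o['ee_rot'])
delta(rd(.0,-.076,.11),RY)"
```

```text
[0.47910158 0.26689833 0.01001687] 0.02748050837626022 30.000484138727188 [ 3.14126705e+00 -3.08293727e-04 -3.10328192e+00]
turn [ 0.0003 -0.0003  0.0104] shift cm [ -3.889 -36.88  -10.012]
```

move_arm --deltas '[0,0,0,0,0,-4,0.7,0,0,0,0,0,-8,0.7,0,0,0,0,0,-12,0.7,0,0,0.01,-1,-4,-15,0.7,0,0,0.01,-2,-8,-16,0.7,0,0,0.01,-2.5,-12.5,-16,0.7,0,0,0.01,-3,-17,-16,0.7,0,0,0.01,-3.5,-21.5,-16,0.7]'

```text
time: 9.5
tool_pos: [0.5221, 0.0516, 0.1694]
ee_rot: [3.142, -0.001, -3.113]
wrist_force: [1.4, 0.3, 0.1]
width: 0.0274
finger_force: 30.0
```

```bash
python3 -c "
from h import *
o=robot.get_obs();print(o['tool_pos'],o['width'],o['finger_force'],o['ee_rot'])
delta(rd(.016,-.076,.11),RY)"
```

```text
[0.52214999 0.05163184 0.16943281] 0.027418015248995457 30.00123918056488 [ 3.14150279e+00 -7.52053693e-04 -3.11293705e+00]
turn [ 0.0001 -0.0008  0.0007] shift cm [ -2.166 -15.204   5.94 ]
```

move_arm --deltas '[0,0,0,-0.7,-4.5,0,0.7,0,0,0,-1.4,-9,0,0.7,0,0,0,-2.2,-13,0,0.7,0,0,0,-2.2,-15.2,1.5,0.7,0,0,0,-2.2,-15.2,4,0.7,0,0,0,-2.2,-15.2,6,0.7,0,0,0,-2.2,-15.2,6,0.7,0,0,0,-2.2,-15.2,6,0.7]'

```text
time: 10.3
tool_pos: [0.5482, -0.098, 0.1093]
ee_rot: [3.141, -0.002, -3.113]
wrist_force: [-1.0, 0.2, -0.2]
width: 0.0279
finger_force: 30.0
```

```bash
python3 - <<'E'
from h import *
s,P=snap('wrist'); np.savez('w4',P=P,im=s['image'],d=s['depth']); save('w4',s['image']); o=robot.get_obs()
r=to_rd(P);Z=r[...,2];print('tcp',to_rd(o['tool_pos']),o['width'])
def st(n,m):
    x=r[m]; print(n,len(x),np.percentile(x,[2,50,98],axis=0).round(4).tolist())
c=(abs(r[...,1]+.076)<.018)
st('foll',c&(r[...,0]<-.005)&(r[...,0]>-.03)&(Z>.055)&(Z<.075))
st('blk',c&(abs(r[...,0]-.016)<.028)&(Z>.11)&(Z<.125))
st('row',c&(abs(r[...,0]-.035)<.06)&(Z>.034)&(Z<.047))
for x0 in (-.055,-.045):
  for zz in (.0285,): 
    m=(abs(r[...,0]-x0)<.004)&(abs(r[...,1]+.076)<.03)&(Z>.0265)&(Z<.032); print(np.unique((r[m][:,1]*1000).round().astype(int),return_counts=True))
delta(rd(.016,-.076,.054),RY)
E
```

```text
tcp [ 0.0168603  -0.07435958  0.11038069] 0.027867523359078963
foll 385 [[-0.0213, -0.0872, 0.0632], [-0.016, -0.076, 0.0648], [-0.0099, -0.0646, 0.0661]]
blk 2335 [[-0.0027, -0.09, 0.1123], [0.0142, -0.0734, 0.1178], [0.0365, -0.0595, 0.1211]]
row 808 [[-0.0173, -0.0902, 0.0379], [0.0089, -0.0765, 0.0408], [0.0818, -0.0628, 0.046]]
(array([-103, -102, -101, -100,  -96,  -95,  -94,  -93,  -92,  -91,  -62,
        -61,  -60,  -59,  -58,  -57,  -56,  -52,  -51,  -50,  -49]), array([ 9,  9,  9,  6,  2, 11,  8, 14, 10,  9,  9,  9,  9,  9,  9, 10,  8,
        8,  9, 10,  9]))
(array([-104, -103, -102, -101, -100,  -96,  -95,  -94,  -93,  -92,  -91,
        -65,  -62,  -61,  -60,  -59,  -58,  -57,  -56,  -51,  -50,  -49,
        -48]), array([ 4,  6, 11, 10,  1,  8,  8,  8,  8,  8,  8,  1,  8,  8,  8,  8,  8,
        8,  8, 11,  6,  8,  7]))
turn [-0.0003  0.0002  0.0006] shift cm [ 0.087 -0.162  5.638]
```

View pics/w4.png

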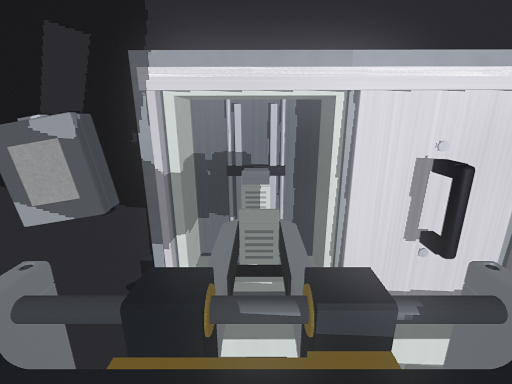

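The held block is at (259,240), level and writing face towards the follower at (256,172). The row and guides are centred on y = -76 mm. I'll lower it over the row.

move_arm --deltas '[0,0,0,0.05,-0.16,2,0.7,0,0,0,0.05,-0.16,4,0.7,0,0,0,0.05,-0.16,5.4,0.7,0,0,0,0.05,-0.16,5.6,0.7,0,0,0,0.05,-0.16,5.6,0.7,0,0,0,0.05,-0.16,5.6,0.7]'

```text
time: 10.95
tool_pos: [0.5489, -0.0999, 0.0549]
ee_rot: [-3.141, 0.001, -3.113]
wrist_force: [0.4, -0.3, -0.1]
width: 0.0274
finger_force: 30.0
```

```bash
python3 - <<'E'
from h import *
o=robot.get_obs();print('tcp',to_rd(o['tool_pos']),o['width'],o['wrist_force'])
delta(rd(-.035,-.076,.054),RY)
E
```

```text
tcp [ 0.01677829 -0.07616026  0.05488277] 0.02738918399593648 [ 0.43975413 -0.325251   -0.07810357]
turn [-0.0007  0.0014  0.0005] shift cm [5.178 0.019 0.081]
```

move_arm --deltas '[0,0,0,0.8,0,0,0.7,0,0,0,1.6,0,0,0.7,0,0,0,2.4,0,0,0.7,0,0,0,3.2,0,0,0.7,0,0,0,4,0,0,0.7,0,0,0,4.7,0,0,0.7,0,0,0,5.2,0,0,0.7,0,0,0,5.2,0,0,0.7]'

```text
time: 11.75
tool_pos: [0.4952, -0.1013, 0.0536]
ee_rot: [-3.141, -0.001, -3.114]
wrist_force: [2.5, -1.3, 2.2]
width: 0.0274
finger_force: 30.0
```

```bash
python3 - <<'E'
from h import *
o=robot.get_obs()
s,P=snap('wrist'); np.savez('w5',P=P,im=s['image'],d=s['depth']); save('w5',s['image'])
r=to_rd(P);Z=r[...,2];print('tcp',to_rd(o['tool_pos']),o['ee_rot'],o['width'],o['wrist_force'])
def st(n,m):
    x=r[m]; print(n,len(x),np.percentile(x,[2,50,98],axis=0).round(4).tolist())
c=(abs(r[...,1]+.076)<.013)
st('foll/blk',c&(r[...,0]<.0)&(r[...,0]>-.08)&(Z>.053)&(Z<.075))
st('row',c&(abs(r[...,0]-.03)<.06)&(Z>.034)&(Z<.047))
print([r[v,258].round(3).tolist() for v in range(60,290,6)])
delta(rd(-.035,-.076,.0325),RY)
E
```

```text
tcp [-0.03691124 -0.07607474  0.05360059] [-3.14145614e+00 -1.17560183e-03 -3.11369635e+00] 0.027376056047879963 [ 2.46006931 -1.3089332   2.19483409]
foll/blk 2550 [[-0.0675, -0.0885, 0.0595], [-0.0427, -0.0759, 0.0626], [-0.0168, -0.0636, 0.066]]
row 1789 [[-0.0014, -0.0886, 0.0397], [0.025, -0.0762, 0.0411], [0.0819, -0.0638, 0.0456]]
[[-0.162, -0.075, -0.001], [-0.158, -0.075, -0.001], [-0.153, -0.075, -0.002], [-0.148, -0.075, -0.0], [-0.144, -0.075, -0.002], [-0.139, -0.075, -0.001], [-0.135, -0.075, -0.001], [-0.13, -0.075, -0.002], [-0.125, -0.075, -0.001], [-0.12, -0.075, -0.002], [-0.116, -0.075, -0.002], [-0.112, -0.075, 0.033], [-0.11, -0.075, 0.077], [-0.107, -0.075, 0.079], [-0.103, -0.075, 0.078], [-0.1, -0.075, 0.079], [-0.098, -0.075, 0.088], [-0.095, -0.075, 0.094], [-0.092, -0.075, 0.093], [-0.089, -0.075, 0.094], [-0.086, -0.075, 0.094], [-0.066, -0.075, 0.029], [-0.064, -0.075, 0.04], [-0.067, -0.075, 0.066], [-0.063, -0.075, 0.065], [-0.058, -0.075, 0.065], [-0.053, -0.075, 0.061], [-0.048, -0.075, 0.062], [-0.044, -0.075, 0.063], [-0.04, -0.075, 0.062], [-0.035, -0.075, 0.062], [-0.03, -0.075, 0.061], [-0.025, -0.075, 0.062], [-0.021, -0.075, 0.062], [-0.016, -0.075, 0.063], [0.002, -0.075, 0.041], [0.008, -0.075, 0.04], [0.013, -0.075, 0.043], [0.02, -0.075, 0.041]]
turn [-0.     -0.0012  0.    ] shift cm [-0.164  0.005  2.1  ]
```

View pics/w5.png

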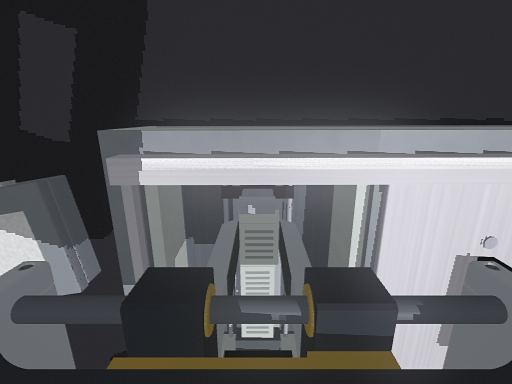

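The block has pushed the follower back, with the follower plate at (257,192). The block spans x of about -56 to -16 mm, clear of the row. I'll lower it.

move_arm --deltas '[0,0,0,-0.05,0,0.7,0.7,0,0,0,-0.1,0,1.3,0.7,0,0,0,-0.1,0,1.8,0.7,0,0,0,-0.1,0,2.1,0.7,0,0,0,-0.1,0,2.1,0.7,0,0,0,-0.1,0,2.1,0.7]'

```text
time: 12.4
tool_pos: [0.4964, -0.1008, 0.032]
ee_rot: [3.141, -0.002, -3.113]
wrist_force: [2.5, 0.3, 0.2]
width: 0.028
finger_force: 30.0
```

```bash
python3 - <<'E'
from h import *
o=robot.get_obs();print('tcp',to_rd(o['tool_pos']),o['width'],o['wrist_force'])
E
```

```text
tcp [-0.03568617 -0.07567873  0.03202157] 0.02797701220495142 [2.51398194 0.33303043 0.15957738]
```

move_arm --deltas '[0,0,0,0,0,0.05,0.7,0,0,0,0,0,0.05,0.3,0,0,0,0,0,0.05,0.2,0,0,0,0,0,0.05,0.2,0,0,0,0,0,0.05,0.2,0,0,0,0,0,0.05,0.2]'

```text
time: 13.0
tool_pos: [0.4965, -0.1011, 0.0316]
ee_rot: [3.141, -0.002, -3.113]
wrist_force: [0.1, -0.1, -0.4]
width: 0.0379
finger_force: 0.0
```

move_arm --deltas '[0,0,0,0,0,-2,0.1,0,0,0,0,0,-5,0.1,0,0,0,0,0,-9,0,0,0,0,0,0,-13,0,0,0,0,-2,0,-17,0,0,0,0,-3,0,-19,0,0,0,0,-3,0,-19,0,0,0,0,-3,0,-19,0]'

```text
time: 13.8
tool_pos: [0.5266, -0.1002, 0.2211]
ee_rot: [3.141, -0.002, -3.113]
wrist_force: [1.1, -0.6, 0.1]
width: 0.0471
finger_force: 0.0
```

```bash
python3 - <<'E'
from h import *
o=robot.get_obs()
s,P=snap('wrist'); np.savez('w6',P=P,im=s['image'],d=s['depth']); save('w6',s['image'])
r=to_rd(P);Z=r[...,2];print('tcp',to_rd(o['tool_pos']),o['width'])
def st(n,m):
    x=r[m]; print(n,len(x),np.percentile(x,[2,50,98],axis=0).round(4).tolist())
c=(abs(r[...,1]+.076)<.02)
st('foll',c&(r[...,0]<.0)&(r[...,0]>-.09)&(Z>.053)&(Z<.075))
for a,b in((.03,.07),(-.01,.03),(-.05,-.01)): st('row',c&(r[...,0]>a)&(r[...,0]<b)&(Z>.033)&(Z<.047))
st('handle',(r[...,1]>.04)&(r[...,1]<.11)&(abs(r[...,0])<.05)&(Z>.103))
delta(rd(-.0,.07,.13),RY)
E
```

```text
tcp [-0.00552514 -0.07591005  0.22107809] 0.04708750575904171
foll 215 [[-0.0832, -0.0906, 0.0634], [-0.0567, -0.0754, 0.0652], [-0.0504, -0.0588, 0.0739]]
row 493 [[0.0324, -0.0901, 0.0371], [0.0496, -0.077, 0.0407], [0.0694, -0.0638, 0.0423]]
row 557 [[-0.0094, -0.0896, 0.0374], [0.0093, -0.0755, 0.0407], [0.0296, -0.0628, 0.0423]]
row 543 [[-0.0462, -0.0878, 0.0377], [-0.029, -0.0741, 0.0407], [-0.011, -0.0618, 0.0424]]
handle 666 [[-0.0339, 0.0614, 0.1043], [-0.0025, 0.0643, 0.1139], [0.033, 0.0707, 0.1159]]
turn [ 0.001  -0.0044  0.0002] shift cm [-0.661 14.567  9.009]
```

View pics/w6.png

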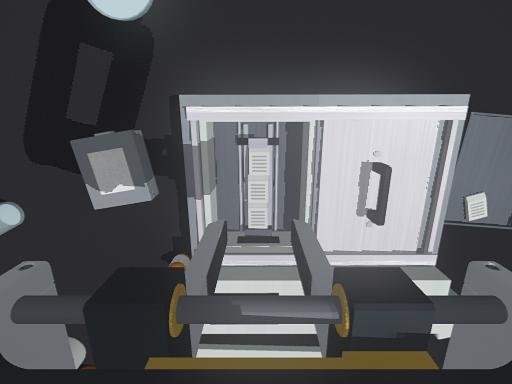

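Three blocks stand in line at column 259, with the follower closed behind them at about (259,140). The measured centres are 50, 9.5 and -29 mm. Next I'll close the hatch, whose handle is at y ≈ 66 mm.

```bash
python3 -c "
from h import *
print(to_rd(np.array([.5305,.0421,.0963])),to_rd(np.array([.5344,-.1009,.0893])))
delta(rd(0,.0665,.096),RY)"
```

```text
[0.00235101 0.06626019 0.0963    ] [ 0.00225669 -0.07679295  0.0893    ]
turn [ 0.001  -0.0044  0.0002] shift cm [-0.675 14.214 12.409]
```

move_arm --deltas '[0,-0.003,0,-0.3,4.5,0,0,0,-0.003,0,-0.6,9,0,0,0,-0.003,0,-0.9,13,0.5,0,0,-0.003,0,-0.9,14.2,3,0,0,-0.003,0,-0.9,14.2,7,0,0,-0.003,0,-0.9,14.2,10.5,0,0,-0.003,0,-0.9,14.2,12.3,0,0,-0.003,0,-0.9,14.2,12.3,0]'

```text
time: 14.65
tool_pos: [0.5271, 0.042, 0.0928]
ee_rot: [3.141, -0.01, -3.113]
wrist_force: [-0.2, -0.4, 0.3]
width: 0.0469
finger_force: 0.0
```

move_arm --deltas '[0,0,0,0,0,0,0,0,0,0,0,0,0,0.3,0,0,0,0,0,0,0.6,0,0,0,0,0,0,1,0,0,0,0,0,0,1,0,0,0,0,0,0,1,0,0,0,0,0,0,1]'

```text
time: 15.35
tool_pos: [0.5322, 0.0418, 0.0994]
ee_rot: [-3.141, 0.003, -3.113]
wrist_force: [0.0, -0.4, 1.4]
width: 0.0098
finger_force: 30.0
```

```bash
python3 -c "
from h import *
o=robot.get_obs();print(to_rd(o['tool_pos']),o['width'],o['finger_force'],o['wrist_force'],o['ee_rot'])
delta(rd(.002,-.0765,.0985),RY)"
```

```text
[0.0040225  0.06587479 0.0994001 ] 0.00979573698515712 30.00036656856537 [ 0.02886069 -0.40785437  1.39293741] [-3.14135394e+00  2.69675462e-03 -3.11346072e+00]
turn [-0.0002  0.0027  0.0002] shift cm [  0.205 -14.237   0.093]
```

move_arm --deltas '[0,0,0,0,0,-0.3,1,0,0,0,0,-1.5,-0.35,1,0,0,0,0,-4,-0.35,1,0,0,0,0,-6.5,-0.35,1,0,0,0,0,-9,-0.35,1,0,0,0,0.1,-11.5,-0.35,1,0,0,0,0.2,-13.5,-0.35,1,0,0,0,0.2,-14.2,-0.35,1]'

```text
time: 16.15
tool_pos: [0.5338, -0.1025, 0.1017]
ee_rot: [3.142, 0.002, -3.116]
wrist_force: [1.7, 1.8, -3.2]
width: 0.0093
finger_force: 30.0
```

```bash
python3 -c "
from h import *
o=robot.get_obs();print(to_rd(o['tool_pos']),o['width'],o['finger_force'],o['wrist_force'],o['ee_rot'])
delta(rd(.002,-.0765,.0985),RY)"
```

```text
[ 0.0016091  -0.07833271  0.1017337 ] 0.009339601160508281 29.999004900455475 [ 1.68117962  1.7555256  -3.16132458] [ 3.14157700e+00  1.85717330e-03 -3.11611139e+00]
turn [ 0.      0.0019 -0.0024] shift cm [-0.038  0.183  0.323]
```

move_arm --deltas '[0,0,0,0,0.1,0.2,1,0,0,0,0,0.1,0.4,1,0,0,0,0,0.1,0.6,1,0,0,0,0,0.1,0.7,1,0,0,0,0,0.1,0.7,1]'

```text
time: 16.65
tool_pos: [0.5347, -0.0991, 0.0963]
ee_rot: [-3.14, 0.004, -3.112]
wrist_force: [3.3, -3.0, -0.9]
width: 0.0099
finger_force: 30.0
```

```bash
python3 -c "
from h import *
o=robot.get_obs();print(to_rd(o['tool_pos']),o['width'],o['finger_force'],o['wrist_force'],o['ee_rot'])"
```

```text
[ 0.00260663 -0.07496311  0.09632148] 0.009948320021854485 30.000514090061188 [ 3.34515938 -2.97457804 -0.92297814] [-3.14033701  0.00400376 -3.11246186]
```

move_arm --deltas '[0,0,0,0.05,-0.15,0,1,0,0,0,0.05,-0.15,0.15,1,0,0,0,0.05,-0.15,0.3,1,0,0,0,0.05,-0.15,0.3,1]'

```text
time: 17.05
tool_pos: [0.5347, -0.0995, 0.0962]
ee_rot: [3.14, 0.006, -3.113]
wrist_force: [-1.7, 2.4, 10.8]
width: 0.0094
finger_force: 30.0
```

```bash
python3 -c "
from h import *
o=robot.get_obs();print(to_rd(o['tool_pos']),o['width'],o['finger_force'],o['wrist_force'],o['ee_rot'])"
```

```text
[ 0.00257394 -0.07536178  0.09623088] 0.009449135705978808 30.002371966838837 [-1.71250064  2.43672965 10.80048073] [ 3.14031197  0.00612713 -3.11260573]
```

move_arm --deltas '[0,0,0,0,0,-0.2,1,0,0,0,0,0,-0.2,0.5,0,0,0,0,0,-0.2,0.2,0,0,0,0,0,-0.2,0,0,0,0,0,0,-2,0,0,0,0,0,0,-6,0,0,0,0,0,0,-10,0,0,0,0,0,0,-14,0]'

```text
time: 17.85
tool_pos: [0.5324, -0.1006, 0.233]
ee_rot: [3.141, -0.0, -3.114]
wrist_force: [-0.2, -0.8, 0.9]
width: 0.0468
finger_force: 0.0
```

move_arm --deltas '[0,0,0,0,0,-1,-0.5,0,0,0,0,0,-1,-0.5,0,0,0,0,0,-1,-0.5]'

```text
time: 18.15
tool_pos: [0.5324, -0.1005, 0.2402]
ee_rot: [3.14, -0.001, -3.114]
wrist_force: [-0.7, -0.3, 0.2]
width: 0.0675
finger_force: 0.0
```

```bash
python3 - <<'E'
from h import *
o=robot.get_obs()
s,P=snap('wrist'); np.savez('w7',P=P,im=s['image'],d=s['depth']); save('w7',s['image'])
r=to_rd(P);Z=r[...,2];print('tcp',to_rd(o['tool_pos']),o['width'])
h=(abs(r[...,1]+.076)<.03)&(abs(r[...,0])<.05)&(Z>.1)&(Z<.125); print('h',np.percentile(r[h],[2,50,98],axis=0).round(4).tolist())
for y in(-.13,-.11,-.095,-.055,-.04,-.02):
    row=[]
    for x in (-.07,-.04,0,.03):
        m=(abs(r[...,0]-x)<.006)&(abs(r[...,1]-y)<.005); row.append(np.nanmedian(Z[m]).round(4))
    print(y,row)
m=(abs(r[...,1]-.07)<.04)&(abs(r[...,0])<.06);print('deck',np.nanmedian(Z[m]))
E
```

```text
tcp [ 0.00024401 -0.07631558  0.24018054] 0.06746153903776475
h [[-0.0358, -0.0792, 0.1038], [-0.0059, -0.0745, 0.1112], [0.0309, -0.0695, 0.1137]]
-0.13 [np.float64(0.0831), np.float64(0.3501), np.float64(0.0808), np.float64(0.0798)]
-0.11 [np.float64(0.0831), np.float64(0.3475), np.float64(0.3141), np.float64(0.0798)]
-0.095 [np.float64(0.0831), np.float64(0.082), np.float64(0.0806), np.float64(0.0799)]
-0.055 [np.float64(0.0832), np.float64(0.082), np.float64(0.0806), np.float64(0.0798)]
-0.04 [np.float64(0.0832), np.float64(0.3483), np.float64(0.3084), np.float64(0.0798)]
-0.02 [np.float64(0.083), np.float64(0.3493), np.float64(0.0804), np.float64(0.0798)]
deck 0.07875385072673573
```

View pics/w7.png

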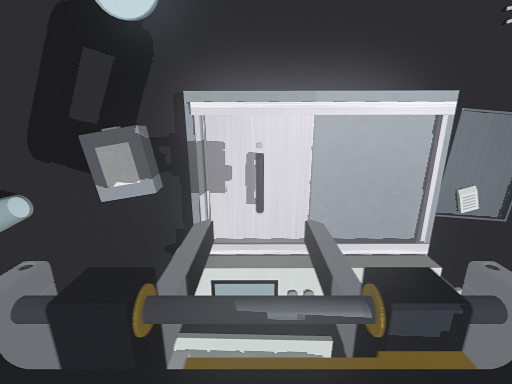

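The hatch sits pitched. Its back edge is seated, but its front edge is about 6 mm high because it lies about 3 mm too far towards the robot. I'll grip it again, lift, shift it +x and lower it.

```bash
python3 -c "
from h import *
delta(rd(0,-.075,.094),RY)"
```

```text
turn [ 0.0016 -0.0028  0.0002] shift cm [-0.043  0.097 14.548]
```

move_arm --deltas '[0,0,0,0,0.1,4,-0.2,0,0,0,0,0.1,8,-0.2,0,0,0,0,0.1,11,-0.2,0,0,0,0,0.1,13,-0.2,0,0,0,0,0.1,14.2,-0.1,0,0,0,0,0.1,14.4,0,0,0,0,0,0.1,14.4,0,0,0,0,0,0.1,14.4,0]'

```text
time: 19.0
tool_pos: [0.5343, -0.0999, 0.0997]
ee_rot: [-3.141, 0.004, -3.113]
wrist_force: [-0.4, 0.2, 0.4]
width: 0.0468
finger_force: 0.0
```

move_arm --deltas '[0,0,0,0,0,0,0,0,0,0,0,0,0,0,0,0,0,0,0,0,0.5,0,0,0,0,0,0,0.7,0,0,0,0,0,0,1,0,0,0,0,0,0,1,0,0,0,0,0,0,1,0,0,0,0,0,0,1]'

```text
time: 19.8
tool_pos: [0.5334, -0.0995, 0.0984]
ee_rot: [3.141, 0.002, -3.113]
wrist_force: [-0.8, 0.7, -0.4]
width: 0.0093
finger_force: 30.0
```

```bash
python3 -c "
from h import *
o=robot.get_obs();print(to_rd(o['tool_pos']),o['width'],o['finger_force'],o['wrist_force'],o['ee_rot'])"
```

```text
[ 0.00133666 -0.0753864   0.09842737] 0.009316643483835518 29.999760389328003 [-0.7665216   0.69114715 -0.40638648] [ 3.14134423e+00  1.97896711e-03 -3.11333545e+00]
```

move_arm --deltas '[0,0,0,0,0,-0.4,1,0,0,0,-0.2,-0.1,-0.4,1,0,0,0,-0.35,-0.15,-0.4,1,0,0,0,-0.35,-0.15,-0.4,1,0,0,0,-0.35,-0.15,-0.1,1,0,0,0,-0.35,-0.15,0.1,1,0,0,0,-0.35,-0.15,0.2,1,0,0,0,-0.35,-0.15,0.2,1]'

```text
time: 20.6
tool_pos: [0.5369, -0.101, 0.0967]
ee_rot: [-3.142, 0.002, -3.113]
wrist_force: [-1.0, -1.1, -0.9]
width: 0.0098
finger_force: 30.0
```

```bash
python3 -c "
from h import *
o=robot.get_obs();print(to_rd(o['tool_pos']),o['width'],o['finger_force'],o['wrist_force'],o['ee_rot'])"
```

```text
[ 0.0047094  -0.07699466  0.09670599] 0.009769854959732026 29.99947875738144 [-1.00650856 -1.06017568 -0.85720918] [-3.14154256e+00  1.95901758e-03 -3.11336900e+00]
```

Low force, so I'll lower a little further, then release and look.

move_arm --deltas '[0,0,0,0,0,0.1,1,0,0,0,0,0,0.2,1,0,0,0,0,0,0.2,1,0,0,0,0,0,0.1,0.5,0,0,0,0,0,0.1,0.2,0,0,0,0,0,0.1,0,0,0,0,0,0,-3,0,0,0,0,0,0,-7,0]'

```text
time: 21.4
tool_pos: [0.5354, -0.1005, 0.1643]
ee_rot: [3.139, -0.004, -3.113]
wrist_force: [0.5, -0.1, -0.5]
width: 0.0457
finger_force: 0.0
```

move_arm --deltas '[0,0,0,0,0,-4,0,0,0,0,0,0,-7,0,0,0,0,0,0,-7,0,0,0,0,0,0,-7,0,0,0,0,0,0,-7,0]'

```text
time: 21.9
tool_pos: [0.536, -0.1008, 0.2343]
ee_rot: [3.14, -0.001, -3.113]
wrist_force: [-0.1, -0.7, -0.8]
width: 0.0472
finger_force: 0.0
```

```bash
cat > chk.py <<'E'
from h import *
o=robot.get_obs()
s,P=snap('wrist'); r=to_rd(P);Z=r[...,2];print('tcp',to_rd(o['tool_pos']),o['width'],o['wrist_force'])
h=(abs(r[...,1]+.076)<.03)&(abs(r[...,0])<.05)&(Z>.1)&(Z<.125); print('h',np.percentile(r[h],[2,50,98],axis=0).round(4).tolist())
m=(abs(r[...,0])<.075)&(abs(r[...,1]+.076)<.055)&(Z>.07)&(Z<.09)
x=r[m]; A=np.c_[x[:,:2]-[0,-.076],np.ones(len(x))]; print('plane',np.linalg.lstsq(A,x[:,2],rcond=None)[0].round(4))
m=(abs(r[...,1]-.07)<.04)&(abs(r[...,0])<.06)&(Z<.09); x=r[m]; A=np.c_[x[:,:2],np.ones(len(x))]; print('deck',np.linalg.lstsq(A,x[:,2],rcond=None)[0].round(4))
E
python3 chk.py
```

```text
tcp [ 0.00387651 -0.07669618  0.2342809 ] 0.04721916566349464 [-0.09384833 -0.71498432 -0.77132593]
h [[-0.0316, -0.0809, 0.1053], [0.0003, -0.076, 0.1082], [0.0344, -0.0712, 0.1101]]
plane [-0.001   0.0004  0.0778]
deck [-0.0005  0.0004  0.0787]
```

The hatch is flat: slope under 0.001 rad, plate height as at the start, and handle at (1, -76) mm. I'll hand it in.

```bash
python3 -c "
from bench import robot
print(robot.close_job())"
```

```text
the job is handed in; nothing more can be done
None
```

I handed the job in at about 22 s of the 54 s allowed: the new block is third in the row with the follower closed on it, and the hatch is flat in its seat (it needed a second try to drop in). The judge's verdict was not returned.

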